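# Push the storage box square into the corner stop

### The arm

A 6-joint arm with a two-finger parallel gripper is mounted at the origin on the work surface; the furniture and walls round the work are solid. World frame = base frame: x ahead of the robot, y to its left, z up, the work surface at z = 0. Lengths are in m, angles in rad, forces in N, time in s.
With the tool pointing down it reaches from about 0.4 to 0.925 m from the base axis. Payload 3.4 kg.
Tool frame: the origin (TCP) lies between the finger pads; the fingertips stand 17 mm ahead of it and the grasp point (between the pads) lies 2 mm behind it; z points along the fingers, y is the direction in which the jaws open and shut (so a half turn about z gives the same grasp; the last joint's range is limited). The gripper opens to 85 mm and grips with 20 to 120 N. Pads are 22 mm wide; open, the fingers measure 114 mm over their backs; the gripper's body (76 mm by 85 mm) begins 54 mm behind the grasp point. The pads swing forward as they close: fully open they stand 13 mm farther back than shut.
Start: joints at [1.069, 0.307, 1.506, -0, 1.328, -0.073], TCP at [0.239, 0.523, 0.248] pointing down, gripper open.
Joint ranges: [-3.12, 3.12], [-1.05, 2.28], [0.14, 2.33], [-1.42, 4.57], [0.1, 2.73], [-2.68, 2.68]. Speed limits (rad/s): [2.57, 2.57, 3.14, 3.14, 3.14, 3.14].

### API

Orientations are given as a rotation vector (axis times angle).
In Python, from station import get_obs, grab_frame, close_job, boxes_of, outline_of, pinpoint gives the robot as it stands.
- The arm moves only by the tool drive_tool, never from a script. Its argument "deltas" is a list of rows, each an object with "translation": the shift along the world's x, y, z in mm, a list of three; "turn": the turn, a rotation vector about the world's x, y, z in rad, a list of three; "jaw": the opening, from 0 (shut) to 1 (fully open). A call has exactly 5 rows; each row is the pose to reach, as a shift and turn from the pose commanded when the call began; what a row does not reach only later rows make up. A row lasts 1/10 s, in which the tool goes at most 50 mm and 8.59 degrees, less where a joint would pass 70% of its speed; a pose out of reach is approached as far as the arm can. A call with a gripper value outside its range is refused whole. The fingers move at their own pace and stop on an object; the grip force is fixed at half the most. Time passes only in rows, so rows that repeat a pose let the fingers close, or fill a call up. It gives the time, the measured TCP pose, the force and the opening at its end, in the units of the state.
- get_obs(): the state, without advancing time (a new reading comes with each control period).
- grab_frame(name): name is "scene" or "top" or "wrist"; returns a dict with "image" (384x512x3 uint8, blue, green, red), "depth" (384x512 float32, m along the optical axis (not along the pixel's ray), 0 where there is no reading), "fov_y" (degrees; the focal length in pixels is half the picture's height over the tangent of half this angle, whatever the lens; pixels are square), "cx", "cy" (the principal point, pixels), "R" (3x3) and "t" (3): a world point X has camera coordinates R X + t. Camera axes: x right, y down, z forward; pixel columns grow to the right and rows downward; lengths in m; the calibration is good to about 2 mm. A picture is of the moment at which its call begins.
- close_job(): hands the job in, once; it reports no verdict.
Trained networks look in the newest picture that a camera, given by its name, has taken for a name from the list of things; names that differ only in an ending like _2 or _b are one class to them, and where a whole thing is asked for, a point or a joint stands for the part that bears it (a point fixed in the world has none). Each returns a list of dicts, best first, with "confidence" (0 to 1); they miss things now and then, are a little off and sometimes report something else, mostly with a low value. They report only what shows in the picture. A call takes as long as a camera call. They do not tell look-alikes from the thing itself.
- boxes_of(label, camera): "uv" ([column, row] in pixels, amid what is visible of it).
- outline_of(label, camera): "region" (384x512 bool, what is visible of it) and "uv" ([column, row] in pixels, amid what is visible of it).
- pinpoint(label, camera): "uv" ([column, row] in pixels: a listed point, or the origin of a listed thing).
The state is a dict: "t": time; "joint_pos": joint angles; "qvel": joint speeds; "joint_torque": joint torques, N m; "eef_pos": TCP position; "ee_rot": TCP orientation; "ft_force": force on the tool from outside, world axes, zero at the start; "ft_torque": the same for the moment, N m; "width": opening from 0.0 (shut) to 1.0 (fully open).
Only numpy, scipy, OpenCV 4.12 (cv2) and the standard library are available. Lean on these libraries where they do the work, as an engineer would, in place of code of your own. Each camera call takes 0.05 s, during which the arm holds its last target.

### The job

Push the black storage box along the desk into the corner of the low wooden corner stop, until its back lies flush against the long back rail and its left end touches the short side rail. Only push it with the fingers: it must stay flat on the desk and must not be gripped, lifted or tipped. Leave the other things on the desk alone, and finish with the robot clear of the box.

Things in the scene. Friction and masses are not known exactly. Their poses are not given: they have to be found in the camera images.
- storage_box: Closed black box, small brass clasp on its front (robot side), lid fixed shut: 100 mm deep (x), 150 wide (y), 58 high, about 0.35 kg, upright sides. Origin: centre of underside; back face x = +50 mm, front -50 (clasp 6 proud, not solid), left end y = +75, right end -75. Starts clear of both rails, within 0.35 rad of parallel to the stop. Slides under a push of 1 to 5 N.
- corner_stop: Two low pale wooden rails fixed to the desk in an L, 14 mm thick, 22 high, brass screws on top. Origin: inner corner at desk height; x away from robot, y left, turned up to 0.15 rad. Inner face of the long back rail: x = 0, from y = -320 mm to 0; of the short side rail: y = 0, from x = -110 mm to 0. Box fully home: its origin at x = -50, y = -75 mm in this frame, axes parallel.
- glue_stick: Bystander, to be left alone: glue stick standing on end, 27 mm diameter, 90 mm tall; origin at the centre of its foot.
- eraser: Bystander, to be left alone: small eraser lying flat, 21x45x12 mm; origin at the centre of its underside.
- binder_clip: Bystander, to be left alone: black binder clip with wire handles, 38x28x50 mm; origin at the centre of its underside.
- pencil: Bystander, to be left alone: pencil lying on the desk beyond the back rail, 168 mm long, 8 mm thick; origin under its middle, its x axis along its length.
- usb_stick: Bystander, to be left alone: USB stick lying flat, 18x55x8 mm; origin at the centre of its underside.
- stapler: Bystander, to be left alone: black desk stapler lying on its base, 42x153x60 mm, long axis its y; origin at the centre of its underside.
Mind the look-alikes: they are no part of the job. What is shaped like the storage_box but blue or purple is not meant.

How it is judged:
By the outcome, as a careful person would: the job done as asked, in the order asked, and still so for the second after the job is handed in, with the robot touching nothing.
It also fails if it takes over 43 s, if anything falls off the work surface, if the arm or the gripper's body presses on something with over 40 N, if the wrist force passes 120 N, or if a joint passes its speed limit or range.

## Working session

There is one attempt and no reset: what is moved stays moved. The work goes in short steps, Python scripts to look and compute and a tool call to move; the robot and the scene stay as the last step left them, time stands still between calls to the robot, and variables do not carry over. Pictures are saved under pics/ and viewed, and the job is handed in when it is done.

Besides the shell and the picture viewer there is one more tool, called as a command line: name --argument value ..., lists and objects as JSON in quotes. drive_tool: Moves the arm, as the interface text tells. Its arguments: {"type":"object","properties":{"deltas":{"type":"array","items":{"type":"object","properties":{"translation":{"type":"array","items":{"type":"number"}},"turn":{"type":"array","items":{"type":"number"}},"jaw":{"type":"number"}}}}},"required":["deltas"]}

```bash
mkdir -p pics; ls
python3 - <<'E'
from station import *
import cv2,numpy as np
for n in ["scene","top"]:
    f=grab_frame(n); cv2.imwrite(f"pics/{n}0.png",f["image"]); np.savez(f"{n}0.npz",**f)
    print(n,f["fov_y"],f["cx"],f["cy"],f["R"].round(3).tolist(),f["t"])
    for l in ["storage_box","corner_stop","stapler","glue_stick","eraser","binder_clip","usb_stick","pencil"]:
        print(l,[(np.round(b["uv"]).tolist(),round(b["confidence"],2)) for b in boxes_of(l,n)])
print(get_obs())
E
```

```text
pics
scene 49.916354500656546 250.3028386528415 194.07970255628538 [[0.499, -0.866, -0.025], [-0.44, -0.229, -0.868], [0.746, 0.445, -0.496]] [-0.24284489  0.25990588  0.82647735]
storage_box [([136.0, 200.0], 0.62), ([254.0, 244.0], 0.59)]
corner_stop [([286.0, 186.0], 0.7)]
stapler [([332.0, 240.0], 0.86)]
glue_stick [([194.0, 176.0], 0.82)]
eraser [([192.0, 207.0], 0.53), ([282.0, 183.0], 0.23)]
binder_clip [([212.0, 174.0], 0.46)]
usb_stick [([340.0, 213.0], 0.54)]
pencil [([331.0, 243.0], 0.63), ([195.0, 174.0], 0.43)]
top 53.77793245361708 255.74212459420795 194.20907027552775 [[-0.016, -1.0, -0.004], [-0.996, 0.016, -0.089], [0.089, 0.002, -0.996]] [0.00746759 0.50759585 1.10960244]
storage_box [([294.0, 260.0], 0.95), ([174.0, 281.0], 0.85), ([252.0, 189.0], 0.59), ([186.0, 197.0], 0.56)]
corner_stop [([246.0, 152.0], 0.55)]
stapler [([343.0, 220.0], 0.6)]
glue_stick [([186.0, 198.0], 0.46)]
eraser [([210.0, 230.0], 0.52)]
binder_clip []
usb_stick [([330.0, 164.0], 0.56)]
pencil [([254.0, 135.0], 0.51)]
{'t': 0.9, 'joint_pos': array([ 1.06852578e+00,  3.06740558e-01,  1.50637988e+00,  1.09217887e-05,
        1.32840948e+00, -7.34741985e-02]), 'qvel': array([ 7.18944098e-04,  2.45406791e-04,  1.80761174e-03, -1.69247551e-03,
       -6.43839553e-05, -5.83399892e-04]), 'joint_torque': array([ 1.45175409e-05, -4.57459116e+01, -2.52340794e+01, -2.60711840e-04,
        6.08480495e-04,  1.69422481e-06]), 'eef_pos': array([0.23908179, 0.52295001, 0.2483466 ]), 'ee_rot': array([6.68405832e-01, 3.06965633e+00, 9.92132279e-05]), 'ft_force': array([-0.38631701, -0.26558655,  0.79036196]), 'ft_torque': array([0.02976335, 0.03627795, 0.0147232 ]), 'width': 1.0038703961362367}
```

View pics/scene0.png

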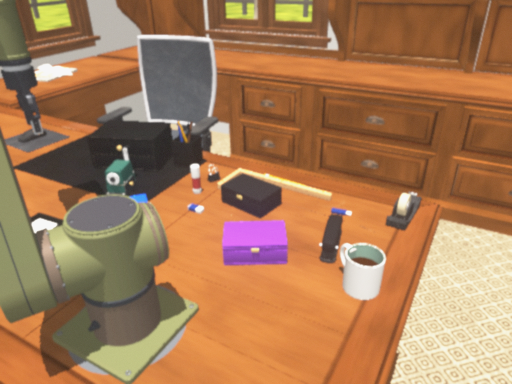

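View pics/top0.png

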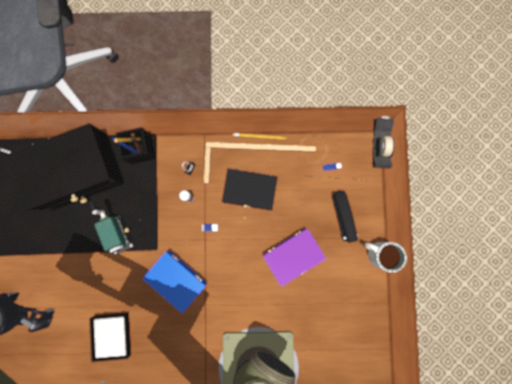

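The scene holds a small black box at top (250,189), purple at (294,257), blue at (175,281) and a big black case at (75,165). The black one by the L stop fits in colour and size. I'll confirm that in a crop and by measurement.

```bash
cat > h.py <<'E'
import numpy as np,cv2
def world(f):
    d=f["depth"];H,W=d.shape
    fl=H/2/np.tan(np.radians(float(f["fov_y"]))/2)
    u,v=np.meshgrid(np.arange(W),np.arange(H))
    P=np.stack([(u-f["cx"])/fl*d,(v-f["cy"])/fl*d,d],-1)
    return (P-f["t"])@f["R"]   # R^T (P-t)
def topz(f,z):
    H,W=f["depth"].shape;fl=H/2/np.tan(np.radians(float(f["fov_y"]))/2)
    def g(uv):
        r=f["R"].T@np.array([(uv[0]-f["cx"])/fl,(uv[1]-f["cy"])/fl,1]);c=-f["R"].T@f["t"]
        return c+r*(z-c[2])/r[2]
    return g
E
python3 - <<'E'
import numpy as np,cv2
from h import *
f=dict(np.load("top0.npz"));X=world(f);im=f["image"]
cv2.imwrite("pics/crop0.png",cv2.resize(im[120:250,150:360],None,fx=3.6,fy=3.6,interpolation=cv2.INTER_CUBIC))
hsv=cv2.cvtColor(im,cv2.COLOR_BGR2HSV)
# box top
roi=np.zeros(im.shape[:2],bool);roi[160:218,215:285]=1
m=roi&(X[...,2]>0.045)&(X[...,2]<0.07)
print(m.sum(),np.median(X[m],0))
g=topz(f,.058)
dark=roi&(im.max(2)<70)
for nm,mm in(("depth",m),("dark",dark)):
    c,s,a=cv2.minAreaRect(np.argwhere(mm)[:,::-1].astype(np.float32))
    pts=np.array([g(p) for p in cv2.boxPoints((c,s,a))]);print(nm,mm.sum(),pts.round(4).tolist(),pts.mean(0),np.linalg.norm(np.diff(pts,axis=0),axis=1))
print("rail depth")
roi=np.zeros(im.shape[:2],bool);roi[135:190,195:325]=1
r=roi&(X[...,2]>0.012)&(X[...,2]<0.032)
col=roi&(im[...,0]>100)&(im[...,2]>190)
print(r.sum(),col.sum())
for nm,mm in(("d",r),("c",col)):
    P=X[mm];g2=topz(f,.022);P=np.array([g2((u,v)) for v,u in np.argwhere(mm)])
    print(nm,np.median(X[mm][:,2]))
    uv=np.argwhere(mm)
    b=(uv[:,1]>220)&(uv[:,1]<310)&(uv[:,0]<155); s=(uv[:,0]>156)&(uv[:,1]<214)
    for n,k in(("back",b),("side",s)):
        c,(w,h),a=cv2.minAreaRect((P[k][:,:2]*1000).astype(np.float32));vx=cv2.fitLine((P[k][:,:2]).astype(np.float32),cv2.DIST_HUBER,0,.001,.001).ravel()
        print(n,k.sum(),c,w,h,a,vx)
g0=topz(f,0.0)
for n,uv,z in(("glue",(186,196),.09),("clip",(188,167),.03),("eraser",(210,228),.012),("stapler",(344,216),.06)): print(n,topz(f,z)(uv))
E
```

```text
1769 [0.520233   0.01846619 0.05689653]
depth 1769 [[0.4821, 0.1007, 0.058], [0.583, 0.0838, 0.058], [0.5566, -0.0642, 0.058], [0.4562, -0.0461, 0.058]] [0.51949492 0.01857488 0.058     ] [0.10232216 0.15027766 0.10207006]
dark 1550 [[0.4869, 0.0946, 0.058], [0.58, 0.0783, 0.058], [0.5543, -0.0601, 0.058], [0.4616, -0.0428, 0.058]] [0.52069805 0.01749891 0.058     ] [0.09449564 0.14077821 0.09427064]
rail depth
714 898
d 0.02028553373772014
back 441 (650.8103637695312, -30.824996948242188) 266.91668701171875 15.47531795501709 86.806396484375 [ 0.05587202  0.99843794  0.6510006  -0.03050206]
side 126 (583.569580078125, 147.00184631347656) 14.383785247802734 79.31000518798828 86.56697845458984 [ 0.99831754 -0.05798398  0.5842418   0.14672205]
c 0.01943107875202693
back 565 (663.5723876953125, -31.471878051757812) 267.0773010253906 41.68767166137695 86.76274871826172 [ 0.05596664  0.99843264  0.65330416 -0.01737503]
side 150 (583.5255737304688, 146.58433532714844) 17.510669708251953 79.61422729492188 85.0641860961914 [ 0.9975237  -0.07033103  0.5830424   0.14684638]
glue [0.49977352 0.19532331 0.09      ]
clip [0.59200592 0.20061316 0.03      ]
eraser [0.40920522 0.13795323 0.012     ]
stapler [ 0.43732093 -0.25340061  0.06      ]
```

View pics/crop0.png

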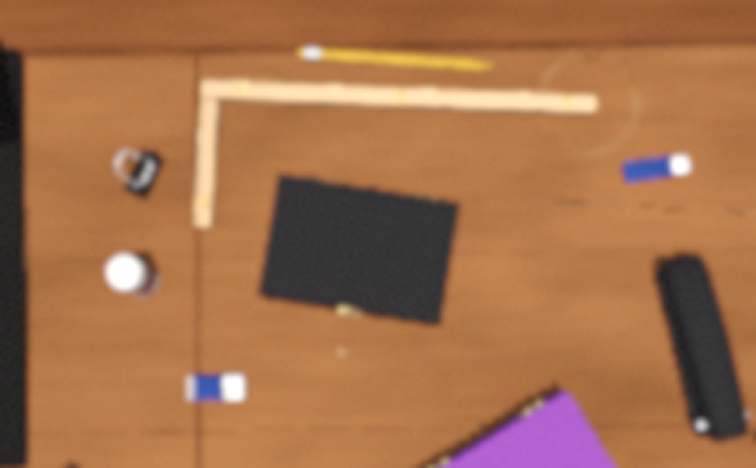

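The crop confirms it: black box, brass clasp toward the robot, 102×150 mm measured, top at 57 mm. Its centre is about (0.520, 0.018) at yaw −0.17. The stop's yaw is −0.056, with its corner near (0.653, 0.136), so home is about (0.599, 0.064). I'll push the front with both fingers first (to square it against the back rail), then push the right end.

drive_tool --deltas '[{"translation":[16,-43,0],"turn":[0,0,0.037],"jaw":0.6},{"translation":[32,-86,0],"turn":[0,0,0.075],"jaw":0.6},{"translation":[48,-129,0],"turn":[0,0,0.112],"jaw":0.6},{"translation":[64,-172,0],"turn":[0,0,0.15],"jaw":0.6},{"translation":[80,-215,0],"turn":[0,0,0.187],"jaw":0.6}]'

```text
t: 1.4
eef_pos: [0.3194, 0.3064, 0.2485]
ee_rot: [0.375, 3.118, 0.001]
ft_force: [0.6, 1.2, 0.7]
width: 0.599
```

drive_tool --deltas '[{"translation":[16,-43,0],"turn":[0,0,0.037],"jaw":0.6},{"translation":[32,-86,0],"turn":[0,0,0.075],"jaw":0.6},{"translation":[48,-129,0],"turn":[0,0,0.112],"jaw":0.6},{"translation":[64,-172,0],"turn":[0,0,0.15],"jaw":0.6},{"translation":[80,-215,0],"turn":[0,0,0.187],"jaw":0.6}]'

```text
t: 1.9
eef_pos: [0.3995, 0.0912, 0.2487]
ee_rot: [0.083, 3.139, 0.0]
ft_force: [0.9, 0.7, -0.1]
width: 0.598
```

drive_tool --deltas '[{"translation":[13,-36,0],"turn":[0,0,0],"jaw":0.6},{"translation":[24,-71,-20],"turn":[0,0,0],"jaw":0.6},{"translation":[24,-71,-65],"turn":[0,0,0],"jaw":0.6},{"translation":[24,-71,-110],"turn":[0,0,0],"jaw":0.6},{"translation":[24,-71,-155],"turn":[0,0,0],"jaw":0.6}]'

```text
t: 2.4
eef_pos: [0.4239, 0.0212, 0.0925]
ee_rot: [0.089, 3.138, -0.0]
ft_force: [0.9, 0.6, -0.4]
width: 0.602
```

drive_tool --deltas '[{"translation":[0,0,-30],"turn":[0,0,0],"jaw":0.6},{"translation":[0,0,-55],"turn":[0,0,0],"jaw":0.6},{"translation":[0,0,-67],"turn":[0,0,0],"jaw":0.6},{"translation":[0,0,-67],"turn":[0,0,0],"jaw":0.6},{"translation":[0,0,-67],"turn":[0,0,0],"jaw":0.6}]'

```text
t: 2.9
eef_pos: [0.4234, 0.0219, 0.0264]
ee_rot: [-0.086, -3.14, 0.0]
ft_force: [-0.3, -0.5, 0.2]
width: 0.596
```

Run:
```python
from station import *
import cv2,numpy as np
f=grab_frame("scene");cv2.imwrite("pics/s1.png",cv2.resize(f["image"][130:290,150:370],None,fx=3.5,fy=3.5,interpolation=cv2.INTER_CUBIC))
```

```text
(no output)
```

View pics/s1.png

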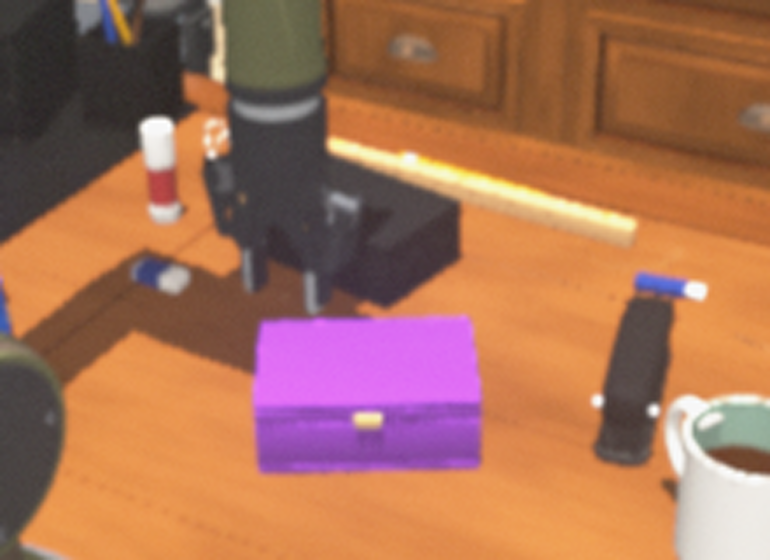

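drive_tool --deltas '[{"translation":[10,-0.5,0],"turn":[0,0,0],"jaw":0.6},{"translation":[18,-1,0],"turn":[0,0,0],"jaw":0.6},{"translation":[26,-1.5,0],"turn":[0,0,0],"jaw":0.6},{"translation":[34,-2,0],"turn":[0,0,0],"jaw":0.6},{"translation":[42,-2.5,0],"turn":[0,0,0],"jaw":0.6}]'

```text
t: 3.45
eef_pos: [0.4646, 0.0194, 0.0262]
ee_rot: [-0.086, -3.138, 0.0]
ft_force: [-3.2, 0.1, 0.2]
width: 0.601
```

drive_tool --deltas '[{"translation":[8,-0.5,0],"turn":[0,0,0],"jaw":0.6},{"translation":[16,-1,0],"turn":[0,0,0],"jaw":0.6},{"translation":[24,-1.5,0],"turn":[0,0,0],"jaw":0.6},{"translation":[32,-2,0],"turn":[0,0,0],"jaw":0.6},{"translation":[40,-2.5,0],"turn":[0,0,0],"jaw":0.6}]'

```text
t: 3.95
eef_pos: [0.5059, 0.0169, 0.0262]
ee_rot: [0.086, 3.14, -0.0]
ft_force: [-1.1, 0.7, -1.3]
width: 0.599
```

Run:
```python
from station import *
import cv2,numpy as np
f=grab_frame("top");cv2.imwrite("pics/t2.png",cv2.resize(f["image"][120:250,150:360],None,fx=3.6,fy=3.6,interpolation=cv2.INTER_CUBIC))
f=grab_frame("wrist");cv2.imwrite("pics/w2.png",f["image"]);print(get_obs())
```

```text
{'t': 4.05, 'joint_pos': array([-5.01010625e-02,  4.91561138e-01,  1.91088119e+00,  3.33290025e-05,
        7.35642432e-01, -1.56606733e+00]), 'qvel': array([ 1.00477203e-03, -9.13757076e-03,  2.27112326e-02, -4.17592995e-04,
       -3.89663850e-03,  4.37290491e-05]), 'joint_torque': array([ 2.89508735e-02, -4.51635969e+01, -1.31281838e+01,  1.04806695e-03,
        1.26070445e-01, -3.17836792e-03]), 'eef_pos': array([0.50781425, 0.01679761, 0.02650642]), 'ee_rot': array([ 8.60586129e-02,  3.13690490e+00, -8.97022135e-05]), 'ft_force': array([ 0.15256784, -0.08738482,  0.52323363]), 'ft_torque': array([0.04099555, 0.00101865, 0.05666919]), 'width': 0.6001709322764965}
```

View pics/t2.png

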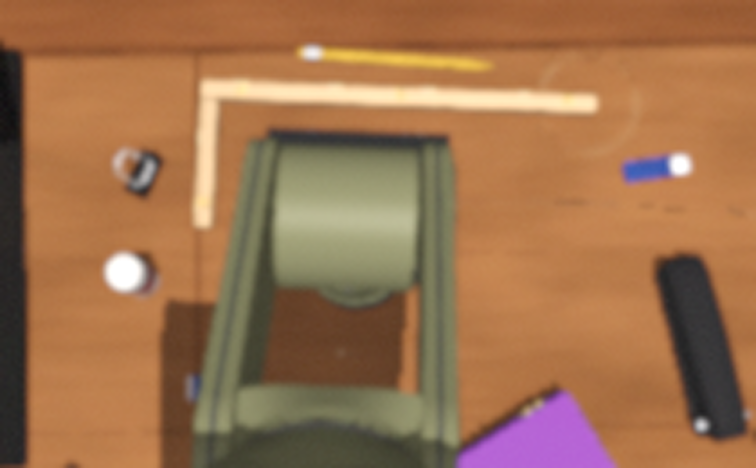

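View pics/w2.png

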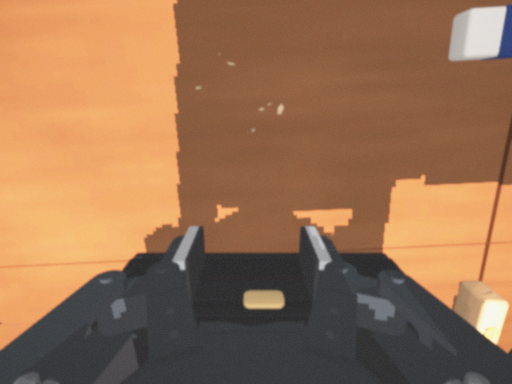

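drive_tool --deltas '[{"translation":[8,-0.5,0],"turn":[0,0,0],"jaw":0.6},{"translation":[15,-1,0],"turn":[0,0,0],"jaw":0.6},{"translation":[20,-1.2,0],"turn":[0,0,0],"jaw":0.6},{"translation":[23,-1.3,0],"turn":[0,0,0],"jaw":0.6},{"translation":[25,-1.4,0],"turn":[0,0,0],"jaw":0.6}]'

```text
t: 4.55
eef_pos: [0.53, 0.0155, 0.0263]
ee_rot: [-0.086, -3.14, -0.0]
ft_force: [-4.1, -0.3, 1.7]
width: 0.597
```

drive_tool --deltas '[{"translation":[0.5,0,0],"turn":[0,0,0],"jaw":0.6},{"translation":[1,0,0],"turn":[0,0,0],"jaw":0.6},{"translation":[1.5,0,0],"turn":[0,0,0],"jaw":0.6},{"translation":[2,0,0],"turn":[0,0,0],"jaw":0.6},{"translation":[2,0,0],"turn":[0,0,0],"jaw":0.6}]'

```text
t: 5.05
eef_pos: [0.5324, 0.0155, 0.0263]
ee_rot: [0.086, 3.14, -0.0]
ft_force: [-1.3, -0.6, -0.7]
width: 0.601
```

drive_tool --deltas '[{"translation":[0.7,0,0],"turn":[0,0,0],"jaw":0.6},{"translation":[1.4,0,0],"turn":[0,0,0],"jaw":0.6},{"translation":[2.1,0,0],"turn":[0,0,0],"jaw":0.6},{"translation":[2.8,0,0],"turn":[0,0,0],"jaw":0.6},{"translation":[3.5,0,0],"turn":[0,0,0],"jaw":0.6}]'

```text
t: 5.55
eef_pos: [0.5357, 0.0155, 0.0263]
ee_rot: [0.086, 3.14, 0.0]
ft_force: [-2.7, -0.5, 0.2]
width: 0.598
```

drive_tool --deltas '[{"translation":[0.7,0,0],"turn":[0,0,0],"jaw":0.6},{"translation":[1.4,0,0],"turn":[0,0,0],"jaw":0.6},{"translation":[2.1,0,0],"turn":[0,0,0],"jaw":0.6},{"translation":[2.8,0,0],"turn":[0,0,0],"jaw":0.6},{"translation":[3,0,0],"turn":[0,0,0],"jaw":0.6}]'

```text
t: 6.05
eef_pos: [0.536, 0.0157, 0.026]
ee_rot: [-0.086, -3.136, -0.0]
ft_force: [-7.5, -0.8, 2.7]
width: 0.601
```

drive_tool --deltas '[{"translation":[-12,0,0],"turn":[0,0,0],"jaw":0.6},{"translation":[-30,0,0],"turn":[0,0,0],"jaw":0.6},{"translation":[-32,0,40],"turn":[0,0,0],"jaw":0.3},{"translation":[-32,0,85],"turn":[0,0,0],"jaw":0},{"translation":[-32,-20,110],"turn":[0,0,0],"jaw":0}]'

```text
t: 6.55
eef_pos: [0.5089, -0.0035, 0.1397]
ee_rot: [0.083, 3.133, 0.001]
ft_force: [0.7, 0.3, -0.3]
width: 0.092
```

drive_tool --deltas '[{"translation":[15,-35,0],"turn":[0,0,0],"jaw":0},{"translation":[35,-70,0],"turn":[0,0,0],"jaw":0},{"translation":[55,-105,0],"turn":[0,0,0],"jaw":0},{"translation":[75,-125,0],"turn":[0,0,0],"jaw":0},{"translation":[91,-130,0],"turn":[0,0,0],"jaw":0}]'

```text
t: 7.05
eef_pos: [0.6001, -0.1379, 0.137]
ee_rot: [0.09, 3.135, -0.003]
ft_force: [0.0, 0.5, 0.4]
width: 0.003
```

Run:
```python
from station import *
import cv2,numpy as np
from h import *
f=grab_frame("top");cv2.imwrite("pics/t3.png",cv2.resize(f["image"][120:250,150:360],None,fx=3.6,fy=3.6,interpolation=cv2.INTER_CUBIC))
np.savez("top3.npz",**f)
f=grab_frame("scene");cv2.imwrite("pics/s3.png",cv2.resize(f["image"][130:290,150:370],None,fx=3.5,fy=3.5,interpolation=cv2.INTER_CUBIC))
np.savez("scene3.npz",**f)
print(get_obs()["eef_pos"])
```

```text
[ 0.60091077 -0.13644398  0.1367923 ]
```

View pics/t3.png

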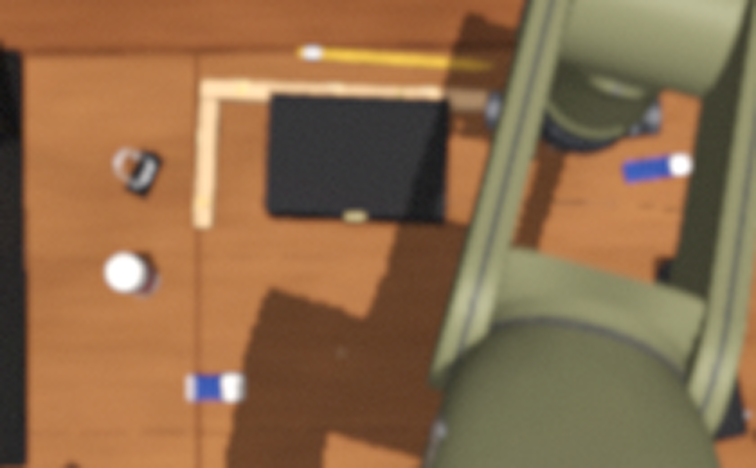

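View pics/s3.png

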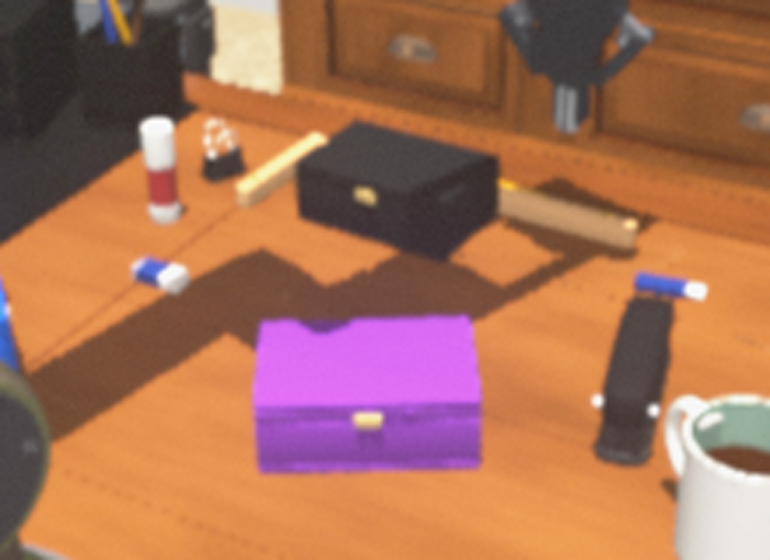

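```bash
cat > meas.py <<'E'
import numpy as np,cv2,sys
from h import *
def meas(f):
    X=world(f);S=np.array([[.9984,-.056],[.056,.9984]]);c=np.array([.6533,.1358])
    P=(X[...,:2]-c)@S.T
    m=(X[...,2]>.047)&(X[...,2]<.068)&(P[...,0]<.02)&(P[...,0]>-.14)&(P[...,1]<.02)&(P[...,1]>-.24)
    n,l,st,_=cv2.connectedComponentsWithStats(m.astype(np.uint8));k=1+st[1:,4].argmax();m=l==k
    q=cv2.minAreaRect((P[m]*1000).astype(np.float32));print(m.sum(),q,(P[m]*1000).min(0),(P[m]*1000).max(0))
if __name__=="__main__": meas(dict(np.load(sys.argv[1])))
E
python3 meas.py top3.npz
```

```text
1747 ((-48.901432037353516, -120.17757415771484), (149.83221435546875, 101.29002380371094), 89.64617156982422) [ -99.49370939 -194.98973627] [  2.06058142 -45.23603143]
```

drive_tool --deltas '[{"translation":[-8,10,-35],"turn":[0,0,0],"jaw":0},{"translation":[-8,25,-75],"turn":[0,0,0],"jaw":0},{"translation":[-8,35,-102],"turn":[0,0,0],"jaw":0},{"translation":[-7.5,40,-109],"turn":[0,0,0],"jaw":0},{"translation":[-7,45,-109],"turn":[0,0,0],"jaw":0}]'

```text
t: 7.65
eef_pos: [0.5895, -0.0891, 0.0267]
ee_rot: [-0.084, -3.138, 0.001]
ft_force: [-1.0, -3.8, 1.2]
width: 0.003
```

drive_tool --deltas '[{"translation":[0.4,7,0],"turn":[0,0,0],"jaw":0},{"translation":[0.8,14,0],"turn":[0,0,0],"jaw":0},{"translation":[1.2,21,0],"turn":[0,0,0],"jaw":0},{"translation":[1.6,28,0],"turn":[0,0,0],"jaw":0},{"translation":[2,35,0],"turn":[0,0,0],"jaw":0}]'

```text
t: 8.15
eef_pos: [0.5942, -0.0549, 0.0292]
ee_rot: [0.086, 3.136, -0.002]
ft_force: [-0.6, -5.2, 5.7]
width: -0.002
```

Run:
```python
from station import *
import cv2,numpy as np
from meas import *
f=grab_frame("top");cv2.imwrite("pics/t4.png",cv2.resize(f["image"][120:250,150:360],None,fx=3.6,fy=3.6,interpolation=cv2.INTER_CUBIC))
meas(f)
f=grab_frame("scene");cv2.imwrite("pics/s4.png",cv2.resize(f["image"][150:250,190:340],None,fx=5.3,fy=5.3,interpolation=cv2.INTER_CUBIC))
o=get_obs();print(o["eef_pos"],o["ft_force"],o["ft_torque"])
```

```text
1113 ((-48.54610061645508, -63.25483703613281), (103.01019287109375, 101.96329498291016), 88.2159423828125) [-100.322859   -116.30431659] [  2.3777473  -13.03885526]
[ 0.59422637 -0.05385232  0.02921188] [-0.34350805 -2.43221404  5.36191551] [-0.09591646  0.00915756  0.00574785]
```

View pics/t4.png

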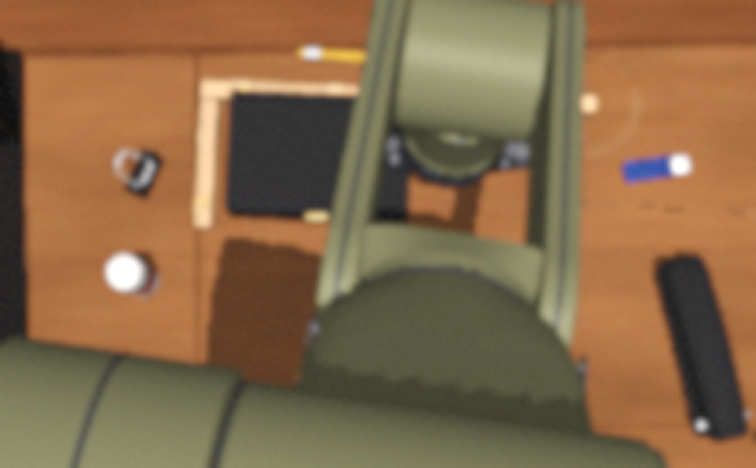

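View pics/s4.png

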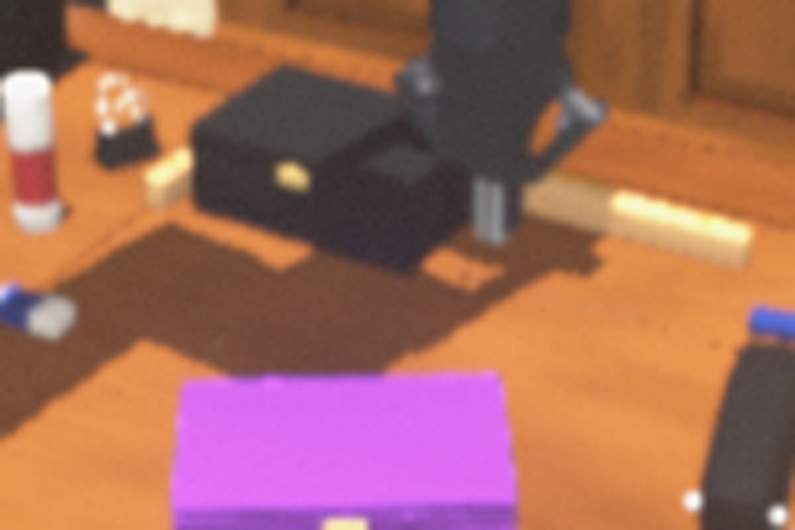

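The shut gripper's knuckle, not a finger, was bearing on the box's upper edge, though only with about 5 N. The box stayed flat. I'll back off, turn the tool 90° and push with the flat sides of the fingers, as I did on the front.

drive_tool --deltas '[{"translation":[0,-15,0],"turn":[0,0,0],"jaw":0},{"translation":[-1,-35,0],"turn":[0,0,0],"jaw":0},{"translation":[-3,-55,0],"turn":[0,0,-0.1],"jaw":0},{"translation":[-5,-55,0],"turn":[0,0,-0.24],"jaw":0},{"translation":[-6,-55,0],"turn":[0,0,-0.38],"jaw":0}]'

```text
t: 8.75
eef_pos: [0.5864, -0.1105, 0.0275]
ee_rot: [0.689, 3.065, 0.001]
ft_force: [0.2, 0.1, 0.4]
width: -0.001
```

drive_tool --deltas '[{"translation":[0,0,0],"turn":[0,0,-0.14],"jaw":0},{"translation":[0,0,0],"turn":[0,0,-0.28],"jaw":0},{"translation":[0,0,0],"turn":[0,0,-0.42],"jaw":0},{"translation":[0,0,0],"turn":[0,0,-0.56],"jaw":0},{"translation":[0,0,0],"turn":[0,0,-0.7],"jaw":0}]'

```text
t: 9.25
eef_pos: [0.5866, -0.1097, 0.0275]
ee_rot: [-1.697, -2.644, -0.001]
ft_force: [-0.9, -0.3, -0.7]
width: -0.003
```

drive_tool --deltas '[{"translation":[0,0,0],"turn":[0,0,-0.14],"jaw":0.35},{"translation":[0,0,0],"turn":[0,0,-0.28],"jaw":0.35},{"translation":[0,0,0],"turn":[0,0,-0.42],"jaw":0.35},{"translation":[0,0,0],"turn":[0,0,-0.491],"jaw":0.35},{"translation":[0,0,0],"turn":[0,0,-0.491],"jaw":0.35}]'

```text
t: 9.75
eef_pos: [0.5866, -0.1097, 0.0275]
ee_rot: [-2.282, -2.159, -0.001]
ft_force: [-0.4, -0.9, 0.7]
width: 0.35
```

Run:
```python
from station import *
import cv2,numpy as np
from meas import *
f=grab_frame("top");cv2.imwrite("pics/t5.png",cv2.resize(f["image"][120:250,150:360],None,fx=3.6,fy=3.6,interpolation=cv2.INTER_CUBIC))
meas(f)
f=grab_frame("scene");cv2.imwrite("pics/s5.png",cv2.resize(f["image"][150:250,190:340],None,fx=5.3,fy=5.3,interpolation=cv2.INTER_CUBIC))
o=get_obs();print(o["t"],o["eef_pos"],o["ee_rot"],o["ft_force"],o["ft_torque"])
```

```text
1747 ((-49.65387725830078, -86.52721405029297), (150.3460235595703, 102.86956024169922), 89.68589782714844) [-101.050313   -161.77404419] [  1.91017145 -11.26072357]
9.85 [ 0.58659458 -0.10965978  0.02744203] [-2.28018872e+00 -2.16102106e+00 -5.16009004e-04] [-0.05772077 -0.4851216   0.01781221] [-0.03259341  0.00758828 -0.02372143]
```

View pics/t5.png

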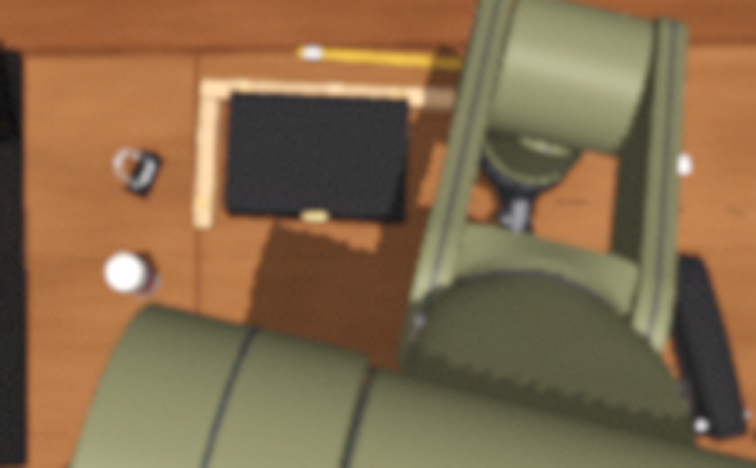

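View pics/s5.png

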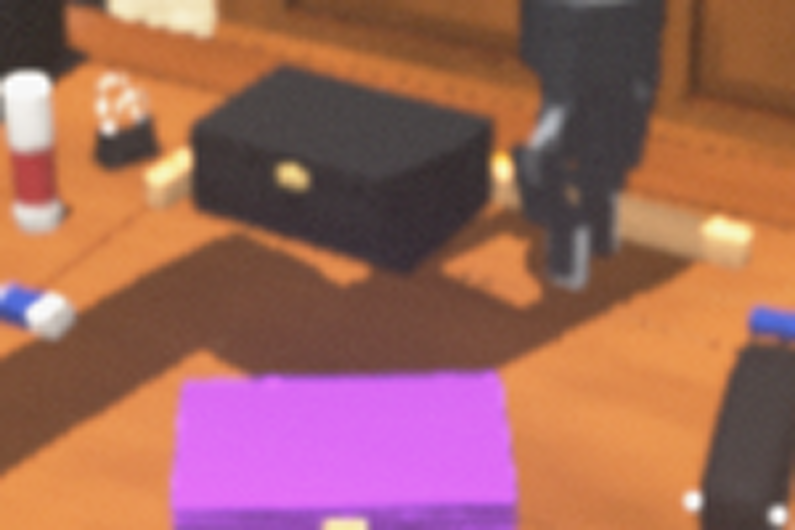

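drive_tool --deltas '[{"translation":[1,20,0],"turn":[0,0,0],"jaw":0.35},{"translation":[2,40,0],"turn":[0,0,0],"jaw":0.35},{"translation":[3,55,0],"turn":[0,0,0],"jaw":0.35},{"translation":[3.6,65,0],"turn":[0,0,0],"jaw":0.35},{"translation":[4,71,0],"turn":[0,0,0],"jaw":0.35}]'

```text
t: 10.35
eef_pos: [0.5907, -0.0376, 0.0273]
ee_rot: [2.28, 2.161, 0.0]
ft_force: [-0.5, -0.6, 0.0]
width: 0.352
```

drive_tool --deltas '[{"translation":[0.1,3,0],"turn":[0,0,0],"jaw":0.35},{"translation":[0.3,6,0],"turn":[0,0,0],"jaw":0.35},{"translation":[0.5,9,0],"turn":[0,0,0],"jaw":0.35},{"translation":[0.6,11,0],"turn":[0,0,0],"jaw":0.35},{"translation":[0.7,13,0],"turn":[0,0,0],"jaw":0.35}]'

```text
t: 10.85
eef_pos: [0.5914, -0.0258, 0.0273]
ee_rot: [2.282, 2.159, -0.0]
ft_force: [-0.8, -3.4, 0.1]
width: 0.35
```

drive_tool --deltas '[{"translation":[0,0.7,0],"turn":[0,0,0],"jaw":0.35},{"translation":[0,1.4,0],"turn":[0,0,0],"jaw":0.35},{"translation":[0,2.1,0],"turn":[0,0,0],"jaw":0.35},{"translation":[0,2.8,0],"turn":[0,0,0],"jaw":0.35},{"translation":[0,3.5,0],"turn":[0,0,0],"jaw":0.35}]'

```text
t: 11.35
eef_pos: [0.5914, -0.0244, 0.0275]
ee_rot: [2.278, 2.159, -0.004]
ft_force: [-1.7, -13.6, 2.2]
width: 0.35
```

drive_tool --deltas '[{"translation":[0,-10,0],"turn":[0,0,0],"jaw":0.35},{"translation":[-2,-30,0],"turn":[0,0,0],"jaw":0.35},{"translation":[-4,-55,0],"turn":[0,0,0],"jaw":0.35},{"translation":[-4,-80,20],"turn":[0,0,0],"jaw":0.35},{"translation":[-4,-90,60],"turn":[0,0,0],"jaw":0.35}]'

```text
t: 11.85
eef_pos: [0.5847, -0.1129, 0.0847]
ee_rot: [-2.278, -2.153, 0.006]
ft_force: [0.5, 0.7, 0.4]
width: 0.347
```

Run:
```python
from station import *
import cv2,numpy as np
from meas import *
f=grab_frame("top");cv2.imwrite("pics/t6.png",cv2.resize(f["image"][130:200,190:290],None,fx=7,fy=7,interpolation=cv2.INTER_CUBIC))
meas(f)
f=grab_frame("scene");cv2.imwrite("pics/s6.png",cv2.resize(f["image"][150:250,180:330],None,fx=5.3,fy=5.3,interpolation=cv2.INTER_CUBIC))
o=get_obs();print(o["t"],o["eef_pos"],o["ft_force"])
```

```text
1749 ((-49.91077423095703, -73.90369415283203), (102.904541015625, 150.6753387451172), 0.580962061882019) [-101.42923016 -148.78754764] [2.15151763 1.27339535]
11.95 [ 0.59103684 -0.11423597  0.09185142] [ 1.30044283 -1.30004088  0.16055533]
```

View pics/t6.png

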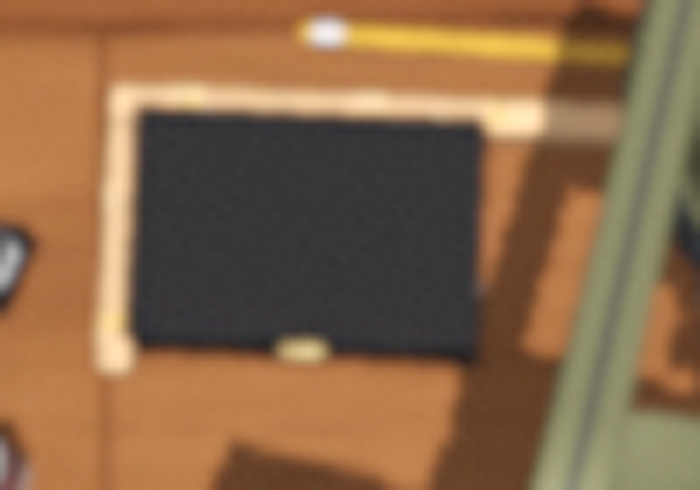

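View pics/s6.png

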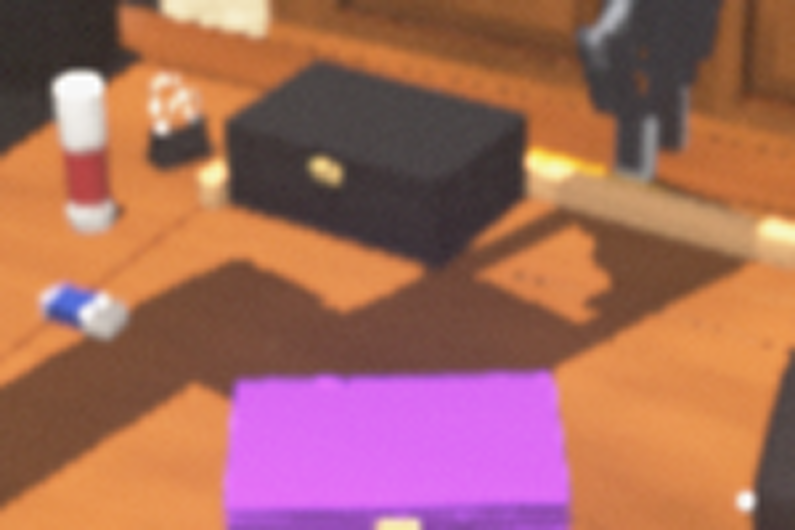

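It looks home, but the top measurement hints at about 1° of yaw and 1 mm at the back, which is near noise. There's plenty of time, so I'll give the front a gentle two-finger squaring push.

drive_tool --deltas '[{"translation":[-10,0,30],"turn":[0,0,0.14],"jaw":0.35},{"translation":[-30,10,50],"turn":[0,0,0.28],"jaw":0.35},{"translation":[-55,30,50],"turn":[0,0,0.42],"jaw":0.35},{"translation":[-80,55,50],"turn":[0,0,0.56],"jaw":0.35},{"translation":[-100,80,50],"turn":[0,0,0.7],"jaw":0.35}]'

```text
t: 12.45
eef_pos: [0.4852, -0.0306, 0.137]
ee_rot: [-1.395, -2.813, -0.001]
ft_force: [0.9, -0.1, -0.1]
width: 0.352
```

drive_tool --deltas '[{"translation":[0,30,0],"turn":[0,0,0.14],"jaw":0.5},{"translation":[0,60,0],"turn":[0,0,0.28],"jaw":0.6},{"translation":[0,85,0],"turn":[0,0,0.42],"jaw":0.6},{"translation":[0,104,0],"turn":[0,0,0.56],"jaw":0.6},{"translation":[0,104,0],"turn":[0,0,0.7],"jaw":0.6}]'

```text
t: 12.95
eef_pos: [0.4866, 0.0749, 0.1369]
ee_rot: [-0.341, -3.122, -0.003]
ft_force: [0.7, 0.3, -0.9]
width: 0.602
```

drive_tool --deltas '[{"translation":[0,0,0],"turn":[0,0,0.14],"jaw":0.6},{"translation":[0,0,0],"turn":[0,0,0.171],"jaw":0.6},{"translation":[0,0,0],"turn":[0,0,0.171],"jaw":0.6},{"translation":[0,0,0],"turn":[0,0,0.171],"jaw":0.6},{"translation":[0,0,0],"turn":[0,0,0.171],"jaw":0.6}]'

```text
t: 13.45
eef_pos: [0.4871, 0.0722, 0.1371]
ee_rot: [-0.087, -3.14, -0.0]
ft_force: [-0.7, -0.0, -0.8]
width: 0.603
```

drive_tool --deltas '[{"translation":[0,0,-35],"turn":[0,0,0],"jaw":0.6},{"translation":[0,0,-75],"turn":[0,0,0],"jaw":0.6},{"translation":[0,0,-102],"turn":[0,0,0],"jaw":0.6},{"translation":[0,0,-110],"turn":[0,0,0],"jaw":0.6},{"translation":[5,0,-110],"turn":[0,0,0],"jaw":0.6}]'

```text
t: 13.95
eef_pos: [0.4906, 0.0719, 0.0262]
ee_rot: [-0.087, -3.136, 0.0]
ft_force: [0.2, -0.4, -0.1]
width: 0.6
```

drive_tool --deltas '[{"translation":[12,-0.7,0],"turn":[0,0,0],"jaw":0.6},{"translation":[24,-1.3,0],"turn":[0,0,0],"jaw":0.6},{"translation":[33,-1.8,0],"turn":[0,0,0],"jaw":0.6},{"translation":[38,-2.1,0],"turn":[0,0,0],"jaw":0.6},{"translation":[41,-2.3,0],"turn":[0,0,0],"jaw":0.6}]'

```text
t: 14.45
eef_pos: [0.5346, 0.0697, 0.0279]
ee_rot: [0.086, 3.139, 0.0]
ft_force: [-0.4, 0.5, 0.5]
width: 0.6
```

drive_tool --deltas '[{"translation":[1,0,0],"turn":[0,0,0],"jaw":0.6},{"translation":[2,0,0],"turn":[0,0,0],"jaw":0.6},{"translation":[3,0,0],"turn":[0,0,0],"jaw":0.6},{"translation":[4,0,0],"turn":[0,0,0],"jaw":0.6},{"translation":[5,0,0],"turn":[0,0,0],"jaw":0.6}]'

```text
t: 14.95
eef_pos: [0.5381, 0.0698, 0.0273]
ee_rot: [-0.086, -3.14, 0.0]
ft_force: [-0.0, -0.2, -0.8]
width: 0.601
```

drive_tool --deltas '[{"translation":[0.6,0,0],"turn":[0,0,0],"jaw":0.6},{"translation":[1.2,0,0],"turn":[0,0,0],"jaw":0.6},{"translation":[1.8,0,0],"turn":[0,0,0],"jaw":0.6},{"translation":[2.4,0,0],"turn":[0,0,0],"jaw":0.6},{"translation":[3,0,0],"turn":[0,0,0],"jaw":0.6}]'

```text
t: 15.45
eef_pos: [0.539, 0.0698, 0.0269]
ee_rot: [-0.086, -3.136, 0.0]
ft_force: [-6.4, 1.8, 2.4]
width: 0.601
```

drive_tool --deltas '[{"translation":[0.7,0,0],"turn":[0,0,0],"jaw":0.6},{"translation":[1.4,0,0],"turn":[0,0,0],"jaw":0.6},{"translation":[1.4,0,0],"turn":[0,0,0],"jaw":0.6},{"translation":[-3,0,0],"turn":[0,0,0],"jaw":0.6},{"translation":[-15,0.8,0],"turn":[0,0,0],"jaw":0.6}]'

```text
t: 15.95
eef_pos: [0.5288, 0.0705, 0.0277]
ee_rot: [0.086, 3.136, 0.0]
ft_force: [0.6, -0.7, 0.1]
width: 0.601
```

drive_tool --deltas '[{"translation":[-25,1,0],"turn":[0,0,0],"jaw":0.6},{"translation":[-40,1,30],"turn":[0,0,0],"jaw":0.6},{"translation":[-40,-30,75],"turn":[0,0,0],"jaw":0.6},{"translation":[-40,-75,115],"turn":[0,0,0],"jaw":0.6},{"translation":[-40,-120,130],"turn":[0,0,0],"jaw":0.6}]'

```text
t: 16.45
eef_pos: [0.4877, -0.0396, 0.1558]
ee_rot: [0.082, 3.134, -0.001]
ft_force: [1.5, -0.5, 0.3]
width: 0.601
```

drive_tool --deltas '[{"translation":[0,-40,10],"turn":[0,0,0],"jaw":0.6},{"translation":[0,-80,20],"turn":[0,0,0],"jaw":0.6},{"translation":[0,-120,20],"turn":[0,0,0],"jaw":0.6},{"translation":[0,-120,20],"turn":[0,0,0],"jaw":0.6},{"translation":[0,-120,20],"turn":[0,0,0],"jaw":0.6}]'

```text
t: 16.95
eef_pos: [0.4861, -0.1601, 0.1728]
ee_rot: [0.09, 3.139, -0.0]
ft_force: [0.2, 0.1, -0.3]
width: 0.601
```

Run:
```python
from station import *
import cv2,numpy as np
from meas import *
f=grab_frame("top");cv2.imwrite("pics/t7.png",cv2.resize(f["image"][130:200,190:290],None,fx=7,fy=7,interpolation=cv2.INTER_CUBIC));cv2.imwrite("pics/t7f.png",f["image"])
meas(f)
f=grab_frame("top");meas(f)
f=grab_frame("scene");cv2.imwrite("pics/s7.png",cv2.resize(f["image"][150:250,180:330],None,fx=5.3,fy=5.3,interpolation=cv2.INTER_CUBIC))
o=get_obs();print(o["t"],o["eef_pos"],o["ft_force"])
```

```text
1746 ((-49.562950134277344, -73.66831970214844), (150.2341766357422, 103.07406616210938), 89.99835968017578) [-101.10006586 -148.78669687] [1.97421433 1.44746196]
1750 ((-49.84292221069336, -73.7486343383789), (150.06936645507812, 102.6618423461914), 89.99877166748047) [-101.17370703 -148.78429766] [1.48822746 1.28634071]
17.1 [ 0.48584954 -0.15807869  0.17248873] [ 0.31994536  0.05639945 -0.07748195]
```

View pics/t7.png

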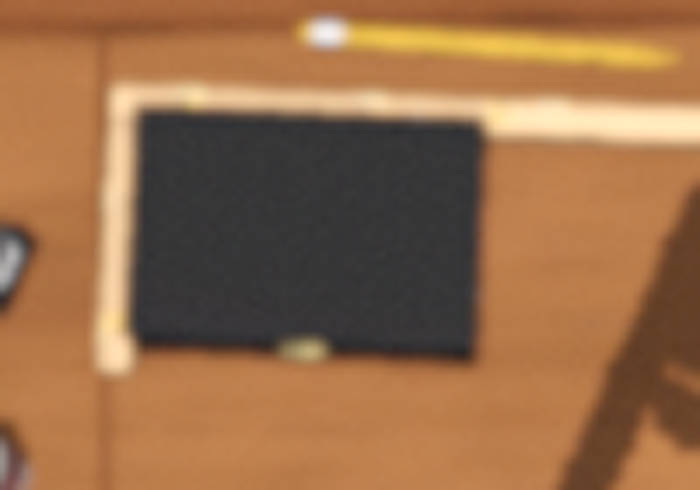

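View pics/s7.png

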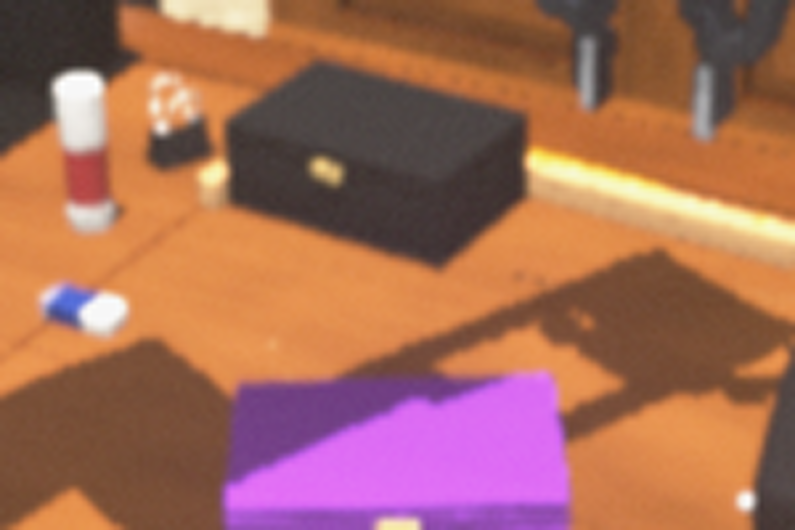

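View pics/t7f.png

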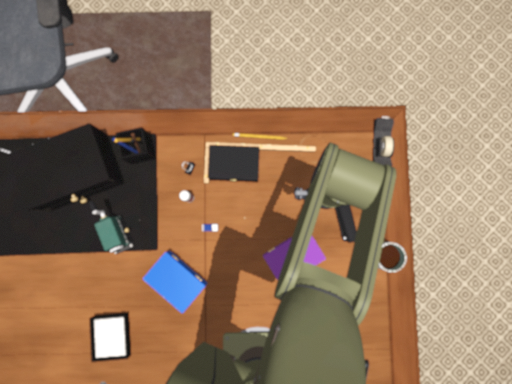

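```bash
python3 -c "
from station import *
print(close_job())"
```

```text
the job is handed in; nothing more can be done
None
```

The black storage box is home in the corner of the stop, and I handed the job in at about 17 s of robot time. I pushed its front with two fingers until it lay flat on the back rail. Then I pushed its right end left until it touched the side rail, and finished with a light squaring push on the front.

**Last checks:**
- **Position:** the box centre measures about (−49.7, −73.7) mm in the stop frame against a home of (−50, −75), with yaw equal to the stop's. That is within the 2 mm calibration.
- **Contact:** the force rose sharply against each rail, to about 6–8 N at the back and about 14 N at the side.
- **Surroundings:** the other things on the desk look unmoved in the last pictures. The gripper is clear, about 17 cm above the desk.

**What went wrong:** on my first push of the right end, the shut gripper's knuckle rather than a finger bore on the box's upper edge, with a force of about 5 N. That push moved the box about 34 mm of its 45 mm to the left. I saw no tipping, backed off, turned the tool 90° and did the remaining 12 mm with the fingers.

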